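# Load the indexing carrier onto the inspection fixture

## Task

Load the drilled carrier plate onto the inspection fixture: pick it up by its square hub, keep it level and lower it over the tall rod, then turn it gently by feel until the fixture's short dowel enters the carrier's small hole and the plate sits fully home, flush on the round base. Never force it down on the rod or the dowel; at the end let go, and leave the other things on the bench alone.

Things in the scene. Friction and masses are not known exactly. Their poses are not given: they have to be found in the camera images.
- carrier: Loose aluminium carrier, 0.3 to 0.5 kg, standing on the bench: square plate 96 x 96 x 10 mm with a square hub in the middle. A low steel vee nest (two bars 50 mm long, up to 22 mm above the underside) lies along the plate's -x edge, opposite the small hole. Origin: centre of the plate's underside; z up, sides of plate and hub along x and y.
- hub_top (a point): Centre of the top of the carrier's hub, 64 mm above the plate's underside. The hub is 34 x 34 mm, with flat sides to grip from above by any two opposite faces. A bore 18.5 mm in diameter runs down through hub and plate. When the carrier is seated, the rod's end stands 40 mm above this point, between the fingers.
- index_hole (a point): Centre of the lower mouth of the carrier's small through hole: 11 mm diameter, 36 mm from the bore's axis along the carrier's +x.
- fixture: Fixed inspection fixture: round dark steel base, 132 mm diameter, 18 mm high, with a tall vertical steel rod on its axis and a short dowel beside it. Contact between carrier and fixture must stay below 40 N. Origin: centre of the base's underside, on the bench; z up along the rod.
- rod_top (a point): Top of the rod: 16 mm diameter, end 104 mm above the seat (122 mm above the bench), the last 4 mm coned to 9 mm.
- seat (a point): Centre of the base's flat top, 18 mm above the bench. The dowel (8 mm diameter, 12 mm high, slightly chamfered) stands 36 mm from here, in a direction anywhere within 0.35 rad either side of the fixture's +x: not reported, see or feel it. It does not give. Unless the carrier's small hole is within about 0.04 rad of it, the plate stops on its end, 12 mm above the seat.
- console: Bystander: white joystick control box 100 x 150 x 45 mm, with black stick to 101 mm height; origin centre of underside.
- bracket: Bystander: small aluminium angle bracket 50 x 60 x 48 mm; origin centre of underside.
- pin_box: Bystander: open wooden box of pin gauges 90 x 140 x 30 mm; origin centre of underside.
- ring_gauge: Bystander: steel ring gauge, 60 mm outer diameter, 34 mm bore, 22 mm high, between robot and work; origin centre of underside.
Things that resemble listed ones, but are neither listed nor needed, are in the scene too. Leave any red or turquoise look-alike of the carrier alone.

How it is judged:
On the way:
1. the carrier is on the rod, upright, its underside 22 to 85 mm above the seat (horizontal distance between carrier and fixture below 0.004 m and z of carrier in the frame of fixture between 0.04 and 0.103 m and angle between carrier's own z axis and vertical below 0.1 rad), for 0.1 s.
At the end, for the whole second after the job is handed in: The carrier sits flush on the base around the rod (axes within 4 mm, underside no more than 2.5 mm above the seat, tilt under 0.035 rad), which is possible only with the dowel in its small hole; it is released and at rest, and no bystander has moved more than 15 mm (horizontal distance between carrier and fixture below 0.004 m and z of carrier in the frame of fixture below 0.0205 m and angle between carrier's own z axis and vertical below 0.035 rad and linear speed of carrier below 0.01 m/s and angular speed of carrier below 0.05 rad/s and distance of each of console, bracket, pin_box, ring_gauge from where it was at the start of the episode below 0.015 m); the robot touches nothing.
It fails at once if the carrier is pressed or knocked against the fixture (base, rod or dowel) with more than 40 N (contact force between carrier and fixture above 40 N).
It fails at once if the carrier is tipped more than 0.3 rad (angle between carrier's own z axis and vertical above 0.3 rad).
It fails at once if a bystander (console, bracket, pin box or ring gauge) is moved more than 15 mm (distance of any of console, bracket, pin_box, ring_gauge from where it was at the start of the episode above 0.015 m).
It also fails if it takes over 64 s, if anything falls off the work surface, if the arm or the gripper's body presses on something with over 40 N, if the wrist force passes 120 N, or if a joint passes its speed limit or range.

## Robot

A 6-joint arm with a two-finger parallel gripper is mounted at the origin on the work surface. World frame = base frame: x ahead of the robot, y to its left, z up, the work surface at z = 0. Lengths are in m, angles in rad, forces in N, time in s.
With the tool pointing down it reaches from about 0.3 to 0.775 m from the base axis. Payload 14.6 kg.
Tool frame: the origin (TCP) lies midway between the tips of the shut fingers; the grasp point (between the pads) lies 19 mm behind it; z points along the fingers, y is the line along which they close (so a half turn about z gives the same grasp; the last joint's range is limited). The gripper opens to 94 mm and grips with 3 to 60 N. Pads are 16 mm wide; open, the fingers measure 119 mm over their backs; the gripper's body (75 mm by 177 mm) begins 78 mm behind the grasp point.
Start: joints at [1.274, 0.3, 1.521, -0, 1.321, -0.067], TCP at [0.125, 0.536, 0.205] pointing down, gripper open.
Joint ranges: [-3.03, 3.03], [-0.79, 2.21], [0.23, 2.52], [-1.04, 4.18], [0, 3.07], [-2.55, 2.55]. Speed limits (rad/s): [2.22, 2.22, 2.57, 3.14, 3.14, 3.14].

## Interface

Orientations are given as a rotation vector (axis times angle).
In Python, from station import sensors, optics, r gives the robot as it stands.
- The arm moves only by the tool apply_moves, never from a script. Its argument "series" is one flat list of numbers, 7 for each row, row after row: the shift along the tool's x, y, z in cm, then the turn, a rotation vector about the tool's x, y, z in degrees, then the closure, from -1 (fully open) to 1 (shut). In form: [tx, ty, tz, wx, wy, wz, gripper, tx, ty, tz, wx, wy, wz, gripper, ...]. A call has 1 to 12 rows; each row shifts and turns the commanded pose from where the row before left it, along the tool's axes as they then stand; what a row does not reach is not made up. A row lasts 1/10 s, in which the tool goes at most 50 mm and 8.59 degrees, less where a joint would pass 70% of its speed; a pose out of reach is approached as far as the arm can. A call is refused whole if a number of a shift passes 5 or a number of a turn 8.59, either way. A call with a gripper value outside its range is refused whole. The fingers move at their own pace and stop on an object; the grip force is fixed at half the most. Time passes only in rows, so rows that do not move let the fingers close. It gives the time, the measured TCP pose, the force, the opening and the grip force at its end, in the units of the state.
- sensors.get_obs(): the state, without advancing time (a new reading comes with each control period).
- optics.camera(name): name is "scene" or "top" or "wrist"; returns the picture (400x640x3 uint8, red, green, blue); there is no depth.
- optics.camera_params(name): a dict with "vertical_fov" (degrees; the focal length in pixels is half the picture's height over the tangent of half this angle, whatever the lens; pixels are square), "cx", "cy" (the principal point, pixels), "camera_from_world" (4x4, takes a point from world to camera coordinates). Camera axes: x right, y down, z forward; pixel columns grow to the right and rows downward; lengths in m; the calibration is good to about 2 mm. A picture is of the moment at which its call begins: read the wrist's pose just before it. camera_params takes no time and is no camera call; for the wrist camera it gives the pose at the moment of the call.
- r.hand_in(): hands the job in; it is judged then, once.
Trained networks look in the newest picture that a camera, given by its name, has taken for a name from the list of things; names that differ only in an ending like _2 or _b are one class to them, and where a whole thing is asked for, a point or a joint stands for the part that bears it (a point fixed in the world has none). Each returns a list of dicts, best first, with "conf" (0 to 1); they miss things now and then, are a little off and sometimes report something else, mostly with a low value. They report only what shows in the picture. A call takes as long as a camera call. They do not tell look-alikes from the thing itself.
- optics.search_frame(camera, target): "point" ([x, y, z] in m, in world coordinates, good to about 4 mm: the middle of the surface that is visible of it).
- optics.silhouettes(camera, target): "region" (400x640 bool, what is visible of it).
The state is a dict: "t": time; "joint_pos": joint angles; "dq": joint speeds; "joint_torque": joint torques, N m; "eef_pos": TCP position; "orientation": TCP orientation; "force": force on the tool from outside, world axes, zero at the start; "wrist_torque": the same for the moment, N m; "gripper_width": opening from 0.0 (shut) to 1.0 (fully open); "grip_force": force on a finger pad.
Only numpy, scipy, OpenCV 4.12 (cv2) and the standard library are available. Lean on these libraries where they do the work, as an engineer would, in place of code of your own. Each camera call takes 0.05 s, during which the arm holds its last target. There are 200 camera calls.

## Working session

There is one attempt and no reset: what is moved stays moved. The work goes in short steps, Python scripts to look and compute and a tool call to move; the robot and the scene stay as the last step left them, time stands still between calls to the robot, and variables do not carry over. Pictures are saved under pics/ and viewed, at most 10 in all, crops included, and the job is handed in when it is done.

Besides the shell and the picture viewer there is one more tool, called after "Request:" in YAML: its name, and indented under it one key for each argument. apply_moves: Moves the arm, as the interface text tells. Its arguments: {"type":"object","properties":{"series":{"type":"array","items":{"type":"number"}}},"required":["series"]}

```bash
mkdir -p pics; ls
cat > h.py <<'E'
import numpy as np, cv2
from station import sensors, optics, r
def K(n):
    p=optics.camera_params(n); f=200/np.tan(np.radians(p["vertical_fov"])/2)
    return f,p["cx"],p["cy"],np.array(p["camera_from_world"])
def ray(P,u,v):
    f,cx,cy,T=P; d=T[:3,:3].T@np.array([(u-cx)/f,(v-cy)/f,1]); return -T[:3,:3].T@T[:3,3], d/np.linalg.norm(d)
def atz(P,u,v,z):
    o,d=ray(P,u,v); return o+d*(z-o[2])/d[2]
def proj(P,X):
    f,cx,cy,T=P; c=T[:3,:3]@np.array(X)+T[:3,3]; return f*c[0]/c[2]+cx,f*c[1]/c[2]+cy
def tri(rs):
    A=0;b=0
    for o,d in rs: M=np.eye(3)-np.outer(d,d); A=A+M;b=b+M@o
    return np.linalg.solve(A,b)
def save(n,f): 
    im=optics.camera(n); cv2.imwrite("pics/"+f,im[:,:,::-1]); return im
E
python3 - <<'E'
from h import *
a=save("scene","s0.png");b=save("top","t0.png")
for c in("scene","top"):
    for n in("carrier","hub_top","fixture","rod_top","console","bracket","pin_box","ring_gauge"):
        for q in optics.search_frame(c,n)[:4]: print(c,n,np.round(q["point"],3),round(q["conf"],2),np.round(proj(K(c),q["point"])))
o=sensors.get_obs();print(o)
E
```

```text
pics
scene carrier [ 0.462 -0.334  0.011] 0.88 [272. 145.]
scene carrier [ 0.548 -0.034  0.012] 0.8 [320. 223.]
scene carrier [ 0.353 -0.135  0.012] 0.7 [346. 163.]
scene hub_top [ 0.545 -0.039  0.011] 0.88 [319. 222.]
scene hub_top [ 0.548 -0.181  0.006] 0.83 [283. 192.]
scene hub_top [ 0.455 -0.336  0.009] 0.65 [273. 144.]
scene fixture [0.484 0.14  0.021] 0.81 [385. 249.]
scene console [0.77  0.239 0.045] 0.89 [330. 349.]
scene bracket [ 0.739 -0.034  0.008] 0.95 [263. 267.]
scene bracket [0.485 0.141 0.016] 0.3 [385. 251.]
scene pin_box [ 0.727 -0.23   0.016] 0.65 [219. 215.]
scene ring_gauge [ 0.408 -0.006  0.02 ] 0.9 [365. 199.]
top carrier [ 0.446 -0.34   0.012] 0.88 [410. 239.]
top carrier [ 0.343 -0.142  0.011] 0.8 [342. 274.]
top carrier [ 0.534 -0.043  0.009] 0.79 [308. 207.]
top carrier [ 0.529 -0.194  0.011] 0.71 [360. 209.]
top hub_top [ 0.344 -0.143  0.009] 0.96 [342. 274.]
top hub_top [ 0.446 -0.339  0.008] 0.8 [410. 239.]
top hub_top [ 0.535 -0.047  0.009] 0.76 [310. 207.]
top hub_top [ 0.53  -0.194  0.01 ] 0.6 [360. 209.]
top fixture [0.477 0.128 0.017] 0.8 [248. 22
[... 186 characters left out ...]
.02 ] 0.77 [296. 252.]
{'t': 0.9, 'joint_pos': array([ 1.27445437e+00,  2.99875085e-01,  1.52100763e+00, -7.65519186e-06,
        1.32070412e+00, -6.66542679e-02]), 'dq': array([-0.00050094,  0.000179  , -0.00046626, -0.00209641,  0.00100133,
       -0.00220855]), 'joint_torque': array([ 9.52745722e-05, -5.31640756e+01, -3.52926350e+01,  7.08654500e-02,
        2.11366767e-02,  2.03318450e-06]), 'eef_pos': array([0.12525021, 0.53553445, 0.20545602]), 'orientation': array([3.59996101e-01, 3.12089006e+00, 6.88960017e-06]), 'force': array([-0.06603732, -0.09949611,  0.21837814]), 'wrist_torque': array([0.01490536, 0.02798748, 0.01678009]), 'grip_force': 0.0, 'gripper_width': 1.0002642201693868}
```

View both.

Run:
```python
import cv2,numpy as np
a=cv2.imread("pics/s0.png")[110:390,180:460];b=cv2.imread("pics/t0.png")[110:310,190:450]
b=cv2.resize(b,None,fx=3,fy=3,interpolation=cv2.INTER_CUBIC)
cv2.imwrite("pics/t0c.png",b);cv2.imwrite("pics/s0c.png",cv2.resize(a,(600,600),interpolation=cv2.INTER_CUBIC))
```

```text
(no output)
```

View pics/t0c.png

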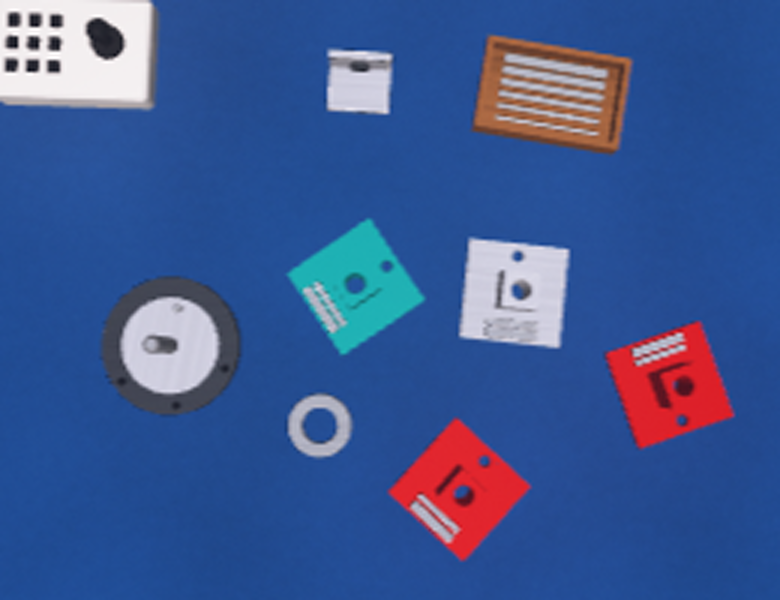

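View pics/s0c.png

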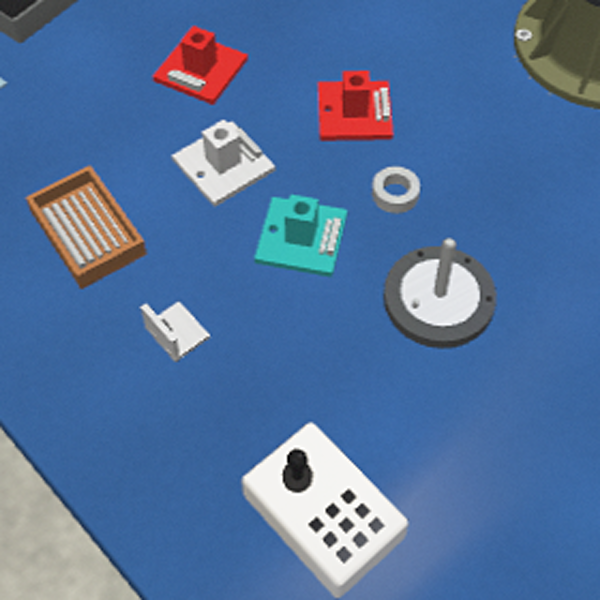

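The top picture (crop) shows four carrier-like things: turquoise at (355,285), red at (462,490), red at (670,385), and bare aluminium at (518,290) with its hole up at (517,256) and vee nest at the bottom. The bare aluminium one is the only one that isn't a coloured look-alike, and its hole lies opposite its nest. The same part is in the scene crop at (222,150). The fixture is at (171,345) with its dowel at (178,307); the rod top is at (150,344). Both enlarged crops confirm the identification.

Run:
```python
from h import *
S,T=K("scene"),K("top")
sc=lambda u,v:ray(S,180+u*280/600,110+v*280/600)
tp=lambda u,v:ray(T,190+u/3,110+v/3)
for n,a,b in(("hubtop",(221,133),(521,289)),("hole(z10)",(200,174),(517,256)),("rodtop",(450,243),(150,344)),("dowel",(415,302),(178,307))):
    print(n,np.round(tri([sc(*a),tp(*b)]),4))
im=cv2.imread("pics/t0.png"); hsv=cv2.cvtColor(im,cv2.COLOR_BGR2HSV)
m=((hsv[...,1]<90)).astype(np.uint8); m[:,:335]=0;m[:,390:]=0;m[:180]=0;m[235:]=0
c=max(cv2.findContours(m,0,1)[0],key=cv2.contourArea);rc=cv2.minAreaRect(c)
print(rc); P=np.array([atz(T,u,v,.01) for u,v in cv2.boxPoints(rc)]);print(P.round(4),P.mean(0).round(4))
for i in range(4): d=P[(i+1)%4]-P[i];print(np.linalg.norm(d).round(4),np.degrees(np.arctan2(d[1],d[0])).round(1))
m=((hsv[...,1]<140)&(hsv[...,2]>0)).astype(np.uint8);m[:,:215]=0;m[:,280:]=0;m[:190]=0;m[260:]=0
c=max(cv2.findContours(m,0,1)[0],key=cv2.contourArea);e=cv2.fitEllipse(cv2.convexHull(c));print(e,atz(T,*e[0],.018))
print("orient T",T[3].round(3)); W=K("wrist"); print("wrist",W[0], ray(W,320,200))
```

```text
hubtop [ 0.5333 -0.196   0.0667]
hole(z10) [ 0.5691 -0.1995  0.0108]
rodtop [0.4774 0.1335 0.1213]
dowel [0.5136 0.1249 0.0266]
((360.9257507324219, 207.24258422851562), (33.532752990722656, 33.13473892211914), 5.710593223571777)
[[ 0.4916 -0.1437  0.01  ]
 [ 0.5874 -0.1524  0.01  ]
 [ 0.5792 -0.2496  0.01  ]
 [ 0.4834 -0.2402  0.01  ]] [ 0.5354 -0.1965  0.01  ]
0.0963 -5.2
0.0976 -94.8
0.0963 174.4
0.0969 85.2
((246.45547485351562, 224.8229522705078), (45.47373580932617, 46.17666244506836), 55.13399887084961) [0.47935369 0.13208361 0.018     ]
orient T [[ 0.015 -1.     0.009 -0.074]
 [-0.996 -0.016 -0.084  0.565]
 [ 0.084 -0.008 -0.996  1.152]
 [ 0.     0.     0.     1.   ]]
wrist 350.75958625311307 (array([0.05063097, 0.55236338, 0.3844305 ]), array([ 0.24480237, -0.04559416, -0.96850037]))
```

Request:
apply_moves:
  series: [-2.82, -3.1, 0, 0, 0, 0, -1, -2.82, -3.1, 0, 0, 0, 0, -1, -2.82, -3.1, 0, 0, 0, 0, -1, -2.82, -3.1, 0, 0, 0, 0, -1, -2.82, -3.1, 0, 0, 0, 0, -1, -2.82, -3.1, 0, 0, 0, 0, -1, -2.82, -3.1, 0, 0, 0, 0, -1, -2.82, -3.1, 0, 0, 0, 0, -1, -2.82, -3.1, 0, 0, 0, 0, -1, -2.82, -3.1, 0, 0, 0, 0, -1]

```text
t: 1.9
eef_pos: [0.3298, 0.1679, 0.2057]
orientation: [0.36, 3.12, 0.001]
force: [1.4, 0.6, 0.1]
gripper_width: 0.998
grip_force: 0.0
```

Request:
apply_moves:
  series: [-2.82, -3.1, 0, 0, 0, 0, -1, -2.82, -3.1, 0, 0, 0, 0, -1, -2.82, -3.1, 0, 0, 0, 0, -1, -2.82, -3.1, 0, 0, 0, 0, -1, -2.82, -3.1, 0, 0, 0, 0, -1, -2.82, -3.1, 0, 0, 0, 0, -1, -2.82, -3.1, 0, 0, 0, 0, -1, -2.82, -3.1, 0, 0, 0, 0, -1, -2.82, -3.1, 0, 0, 0, 0, -1, -2.82, -3.1, 0, 0, 0, -7.9, -1, 0, 0, 0, 0, 0, 0, -1]

```text
t: 3.0
eef_pos: [0.5341, -0.2001, 0.2044]
orientation: [-0.14, -3.138, 0.0]
force: [-0.5, -0.2, 0.2]
gripper_width: 0.998
grip_force: 0.0
```

Run:
```python
from h import *
o=sensors.get_obs();print(o['t'],o['eef_pos'],o['orientation'],o['joint_pos'].round(2))
W=K("wrist");save("wrist","w1.png");np.save("w1.npy",W[3]);print(ray(W,320,200))
print(proj(W,(.534,-.196,.064)),proj(W,(.569,-.1995,.01)))
```

```text
3.0 [ 0.5341019  -0.20007758  0.20440539] [-1.40083209e-01 -3.13764697e+00  1.66416395e-04] [-0.42  0.35  1.46 -0.    1.33 -1.9 ]
(array([ 0.45791126, -0.19376993,  0.38343421]), array([ 0.24795215, -0.01084438, -0.96871158]))
(np.float64(320.91744678124087), np.float64(194.02534651491376)) (np.float64(319.7970387539712), np.float64(213.59387566134458))
```

View pics/w1.png

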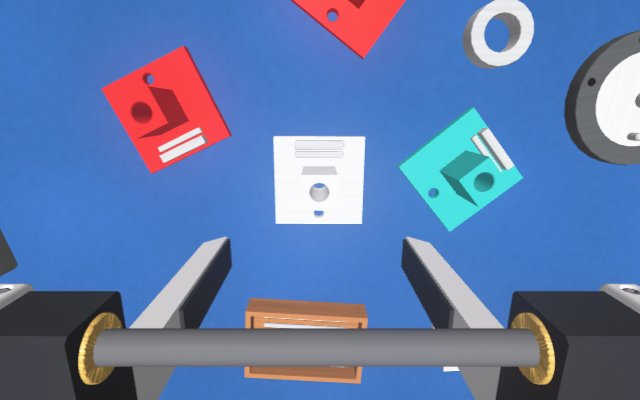

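Wrist view: the bare aluminium carrier has its bore at (319.5,192.5), hole at (319,213) and nest at (319,148). It's square to the image. Going down part of the way with a small correction.

Request:
apply_moves:
  series: [0.1, 0.2, 2.5, 0, 0, 0, -1, 0, 0, 2.5, 0, 0, 0, -1, 0, 0, 2, 0, 0, 0, -1, 0, 0, 0, 0, 0, 0, -1, 0, 0, 0, 0, 0, 0, -1]

```text
t: 3.55
eef_pos: [0.5325, -0.194, 0.1364]
orientation: [0.145, 3.138, -0.0]
force: [0.4, 0.9, -0.4]
gripper_width: 1.0
grip_force: 0.0
```

Run:
```python
from h import *
o=sensors.get_obs();print(o['t'],o['eef_pos'],o['orientation'])
W=K("wrist");im=save("wrist","w2.png");np.save("w2.npy",W[3]);p=proj(W,(.533,-.1975,.064));print(p)
u,v=map(int,p);print(im.shape)
cv2.imwrite("pics/w2c.png",cv2.resize(im[v-75:v+75,u-100:u+100,::-1],None,fx=4,fy=4,interpolation=cv2.INTER_CUBIC));print(u-100,v-75)
```

```text
3.55 [ 0.53248026 -0.19395956  0.13636054] [ 1.44773721e-01  3.13781965e+00 -2.47857983e-04]
(np.float64(312.0473003229669), np.float64(216.60081002932293))
(400, 640, 3)
212 141
```

View pics/w2c.png

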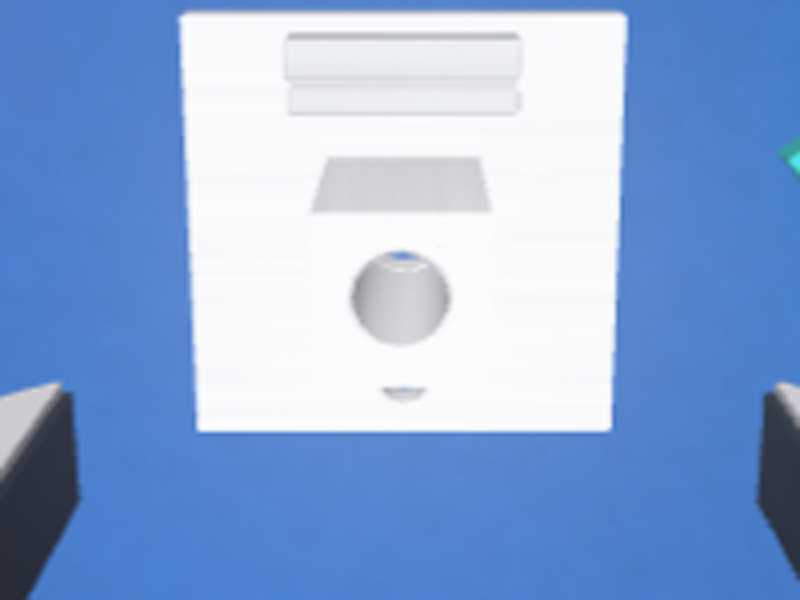

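Close view: the bore is at full pixel (312,215.5) against a prediction of (312,216.6), so the hub is at about (0.5325,-0.1975), yaw aligned. The fingers straddle it 3.5 mm too far along +y.

Request:
apply_moves:
  series: [0, -0.35, 2, 0, 0, 0, -1, 0, 0, 2.5, 0, 0, 0, -1, 0, 0, 2.5, 0, 0, 0, -1, 0, 0, 2.5, 0, 0, 0, -1, 0, 0, 1.5, 0, 0, 0, -1, 0, 0, 0, 0, 0, 0, -1]

```text
t: 4.2
eef_pos: [0.5317, -0.1977, 0.0247]
orientation: [-0.144, -3.137, -0.001]
force: [-0.3, 0.2, -0.1]
gripper_width: 1.0
grip_force: 0.0
```

Request:
apply_moves:
  series: [0, 0, 0, 0, 0, 0, 1, 0, 0, 0, 0, 0, 0, 1, 0, 0, 0, 0, 0, 0, 1, 0, 0, 0, 0, 0, 0, 1, 0, 0, 0, 0, 0, 0, 1, 0, 0, 0, 0, 0, 0, 1, 0, 0, 0, 0, 0, 0, 1, 0, 0, 0, 0, 0, 0, 1]

```text
t: 5.0
eef_pos: [0.5321, -0.198, 0.0254]
orientation: [-0.144, -3.138, -0.0]
force: [-0.2, 0.3, 0.9]
gripper_width: 0.361
grip_force: 29.9
```

Request:
apply_moves:
  series: [0, 0, -1, 0, 0, 0, 1, 0, 0, -2, 0, 0, 0, 1, 0, 0, -3, 0, 0, 0, 1, 0, 0, -3, 0, 0, 0, 1, 0, 0, -3, 0, 0, 0, 1, 0, 0, -2, 0, 0, 0, 1, 0, 0, 0, 0, 0, 0, 1]

```text
t: 5.7
eef_pos: [0.533, -0.1984, 0.1685]
orientation: [0.144, 3.134, -0.003]
force: [1.3, -0.2, -3.8]
gripper_width: 0.364
grip_force: 30.0
```

Request:
apply_moves:
  series: [0.4, 1, 0, 0, 0, 0, 1, 1, 2, 0, 0, 0, 0, 1, 1, 2.4, 0, 0, 0, 0, 1, 1, 2.4, 0, 0, 0, 0, 1, 1, 2.4, 0, 0, 0, 0, 1, 1, 2.4, 0, 0, 0, 0, 1, 1, 2.4, 0, 0, 0, 0, 1, 1, 2.4, 0, 0, 0, 0, 1, 1, 2, 0, 0, 0, 0, 1, 0, 0, 0, 0, 0, 0, 1, 0, 0, 0, 0, 0, 0, 1, 0, 0, 0, 0, 0, 0, 1]

```text
t: 6.9
eef_pos: [0.4661, 0.0025, 0.1648]
orientation: [-0.145, -3.137, 0.0]
force: [0.4, 0.0, -4.1]
gripper_width: 0.36
grip_force: 30.0
```

Run:
```python
from h import *
o=sensors.get_obs();print(o['t'],o['eef_pos'],o['orientation'],o['force'],o['gripper_width'])
W=K("wrist");im=save("wrist","w3.png");np.save("w3.npy",W[3])
for X in((.478,.133,.122),(.478,.133,.018),(.5136,.125,.03)): print(np.round(proj(W,X),1))
```

```text
6.9 [0.46606813 0.00250107 0.16481608] [-1.44777667e-01 -3.13721105e+00  8.30720765e-05] [ 3.67105168e-01  7.98729384e-04 -4.06689965e+00] 0.35976962646552285
[513.1 228.6]
[454. 193.]
[449.9 233.1]
```

View pics/w3.png

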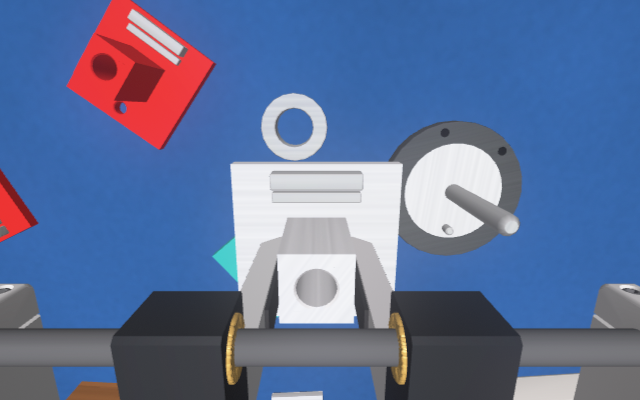

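Wrist view with the carrier held level: bore at (316,287), rod from (453,190) to its end at about (511,224), dowel at (448,230). Enlarging to refine these.

Run:
```python
import cv2,numpy as np
a=cv2.imread("pics/w3.png")
c=lambda x,y,w,h,k:cv2.resize(a[y:y+h,x:x+w],None,fx=k,fy=k,interpolation=cv2.INTER_CUBIC)
cv2.imwrite("pics/w3c.png",np.hstack([c(430,170,100,90,5),c(270,245,60,90,5)]))
```

```text
(no output)
```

View pics/w3c.png

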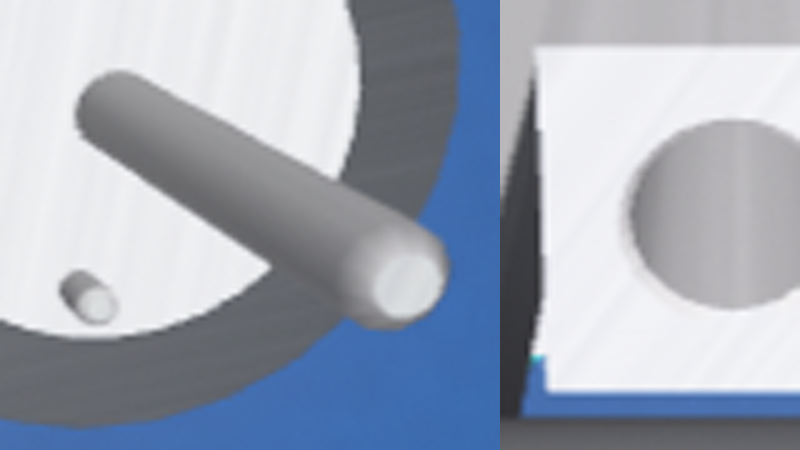

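Run:
```python
from h import *
W=(*K("wrist")[:3],np.load("w3.npy"))
a=cv2.imread("pics/w3.png",0)
m=(a[255:322,282:352]<215).astype(np.uint8)
n,l,s,c=cv2.connectedComponentsWithStats(m);i=1+np.argmax([s[j,4] if abs(s[j,2]-s[j,3])<8 else 0 for j in range(1,n)]);print(s[i],c[i]+[282,255])
u,v=282+s[i,0]+(s[i,2]-1)/2,255+s[i,1]+(s[i,3]-1)/2; print(u,v)
print("bore",atz(W,u,v,.1648+.0386),"rodtop",atz(W,511.2,226.6,.122),"rodbase",atz(W,453.1,191.9,.018),"dowel",atz(W,449.4,230.6,.030))
T=K("top");f=lambda u,v:ray(T,190+u/3,110+v/3)
print("tri rod",tri([ray(W,511.2,226.6),f(150,344)]),"tri dowel",tri([ray(W,449.4,230.6),f(178,307)]))
```

```text
[  12   14   44   38 1295] [315.6996139 287.2996139]
315.5 287.5
bore [0.46552151 0.00182998 0.2034    ] rodtop [0.47647525 0.13163499 0.122     ] rodbase [0.47685983 0.13213266 0.018     ] dowel [0.51107047 0.1244961  0.03      ]
tri rod [0.47812817 0.13322869 0.11850329] tri dowel [0.51414738 0.12531338 0.02399702]
```

Request:
apply_moves:
  series: [-0.2, 1, 0, 0, 0, 0, 1, -0.2, 2, 0, 0, 0, 0, 1, -0.15, 2, 0, 0, 0, 0, 1, 0, 1.1, 0, 0, 0, 0, 1, 0, 0, 0, 0, 0, 3.5, 1, 0, 0, 0, 0, 0, 3.3, 1, 0, 0, 0, 0, 0, 0, 1, 0, 0, 0, 0, 0, 0, 1, 0, 0, 0, 0, 0, 0, 1]

```text
t: 7.85
eef_pos: [0.4774, 0.063, 0.1654]
orientation: [-0.328, -3.124, 0.0]
force: [1.3, -0.8, -3.0]
gripper_width: 0.36
grip_force: 30.0
```

Run:
```python
from h import *
o=sensors.get_obs();print(o['t'],o['eef_pos'],o['orientation'],o['dq'].round(3))
W=K("wrist");im=save("wrist","w4.png");np.save("w4.npy",W[3]);im=im[:,:,::-1]
for X in((.4766,.1318,.122),(.5111,.1245,.03)): print(np.round(proj(W,X),1))
u,v=map(int,proj(W,(.4766,.1318,.122)))
c=lambda x,y,w,h,k:cv2.resize(im[y:y+h,x:x+w],None,fx=k,fy=k,interpolation=cv2.INTER_CUBIC)
print(u-50,v-50);cv2.imwrite("pics/w4c.png",np.hstack([c(u-50,v-50,80,90,5),c(275,245,80,90,5)]))
```

```text
7.85 [0.47735215 0.06300388 0.16539918] [-3.28486165e-01 -3.12431888e+00  5.69705322e-05] [ 0.001 -0.002  0.001 -0.     0.002  0.004]
[419.  206.5]
[388.3 216.6]
368 156
```

View pics/w4c.png

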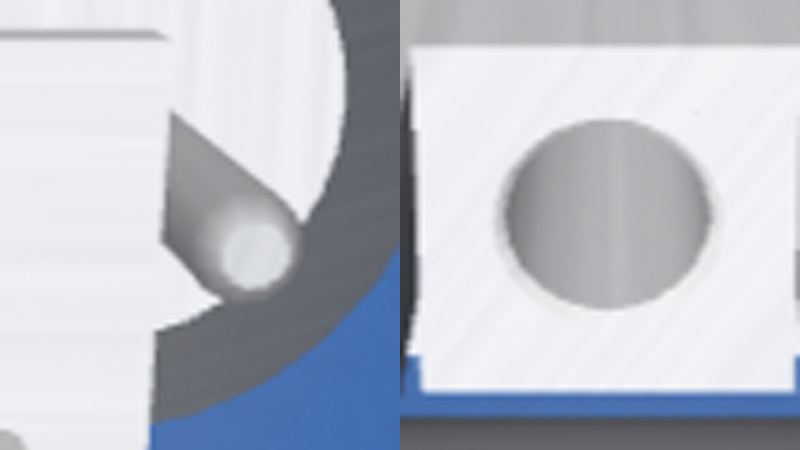

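Run:
```python
from h import *
from scipy.spatial.transform import Rotation as R
o=sensors.get_obs();W=(*K("wrist")[:3],np.load("w4.npy"))
b=atz(W,315.8,287.4,.1654+.0386);rd=atz(W,418.8,206.6,.122);M=R.from_rotvec(o["orientation"]).as_matrix()
print(b,rd,"tool delta cm",(M.T@np.r_[(rd-b)[:2],0]*100).round(2), "bore in tool mm",(M.T@(b-o["eef_pos"])*1000).round(2))
```

```text
[0.47672852 0.06247822 0.204     ] [0.47661331 0.13169157 0.122     ] tool delta cm [ 1.45  6.77 -0.  ] bore in tool mm [  0.49  -0.63 -38.58]
```

Rod end at (418.8,206.6), matching the prediction within 0.3 px, and bore at (315.8,287.4). Moving over the rod.

Request:
apply_moves:
  series: [0.25, 1.17, 0, 0, 0, 0, 1, 0.4, 2, 0, 0, 0, 0, 1, 0.4, 2, 0, 0, 0, 0, 1, 0.4, 1.6, 0, 0, 0, 0, 1, 0, 0, 0, 0, 0, 0, 1, 0, 0, 0, 0, 0, 0, 1, 0, 0, 0.8, 0, 0, 0, 1, 0, 0, 0.5, 0, 0, 0, 1, 0, 0, 0, 0, 0, 0, 1, 0, 0, 0, 0, 0, 0, 1]

```text
t: 8.9
eef_pos: [0.4773, 0.132, 0.1523]
orientation: [-0.331, -3.124, 0.0]
force: [0.1, 0.0, -4.2]
gripper_width: 0.357
grip_force: 30.0
```

Request:
apply_moves:
  series: [0, 0, 0.2, 0, 0, 0, 1, 0, 0, 0.2, 0, 0, 0, 1, 0, 0, 0.2, 0, 0, 0, 1, 0, 0, 0, 0, 0, 0, 1]

```text
t: 9.3
eef_pos: [0.4772, 0.1323, 0.1461]
orientation: [-0.33, -3.124, 0.0]
force: [0.8, -0.2, -4.6]
gripper_width: 0.358
grip_force: 30.0
```

Request:
apply_moves:
  series: [0, 0, 0.2, 0, 0, 0, 1, 0, 0, 0.2, 0, 0, 0, 1, 0, 0, 0, 0, 0, 0, 1]

```text
t: 9.6
eef_pos: [0.4772, 0.1323, 0.1422]
orientation: [-0.33, -3.124, 0.0]
force: [0.2, 0.5, -3.0]
gripper_width: 0.36
grip_force: 30.0
```

Request:
apply_moves:
  series: [0, 0, 0.3, 0, 0, 0, 1, 0, 0, 0.3, 0, 0, 0, 1, 0, 0, 0, 0, 0, 0, 1, 0, 0, 0, 0, 0, 0, 1]

```text
t: 10.0
eef_pos: [0.4773, 0.1323, 0.1364]
orientation: [-0.33, -3.124, 0.0]
force: [0.0, 1.0, -3.6]
gripper_width: 0.361
grip_force: 30.0
```

Request:
apply_moves:
  series: [0, 0, 0.4, 0, 0, 0, 1, 0, 0, 0.4, 0, 0, 0, 1, 0, 0, 0.4, 0, 0, 0, 1, 0, 0, 0, 0, 0, 0, 1, 0, 0, 0, 0, 0, 0, 1]

```text
t: 10.5
eef_pos: [0.4773, 0.1323, 0.1243]
orientation: [-0.33, -3.124, 0.0]
force: [0.2, -1.0, -3.2]
gripper_width: 0.359
grip_force: 30.0
```

Request:
apply_moves:
  series: [0, 0, 0.6, 0, 0, 0, 1, 0, 0, 0.7, 0, 0, 0, 1, 0, 0, 0.7, 0, 0, 0, 1, 0, 0, 0.5, 0, 0, 0, 1, 0, 0, 0, 0, 0, 0, 1, 0, 0, 0, 0, 0, 0, 1]

```text
t: 11.1
eef_pos: [0.4773, 0.1323, 0.0994]
orientation: [-0.33, -3.124, 0.0]
force: [0.4, -0.8, -4.0]
gripper_width: 0.363
grip_force: 30.0
```

Request:
apply_moves:
  series: [0, 0, 0.7, 0, 0, 0, 1, 0, 0, 0.7, 0, 0, 0, 1, 0, 0, 0.7, 0, 0, 0, 1, 0, 0, 0.7, 0, 0, 0, 1, 0, 0, 0.5, 0, 0, 0, 1, 0, 0, 0, 0, 0, 0, 1, 0, 0, 0, 0, 0, 0, 1]

```text
t: 11.8
eef_pos: [0.4774, 0.1323, 0.0665]
orientation: [0.33, 3.124, 0.0]
force: [-0.1, 0.3, -3.4]
gripper_width: 0.361
grip_force: 30.0
```

Request:
apply_moves:
  series: [0, 0, 0.2, 0, 0, 0, 1, 0, 0, 0.2, 0, 0, 0, 1, 0, 0, 0.1, 0, 0, 0, 1, 0, 0, 0, 0, 0, 0, 1, 0, 0, 0, 0, 0, 0, 1]

```text
t: 12.3
eef_pos: [0.4773, 0.1323, 0.0615]
orientation: [0.33, 3.124, 0.0]
force: [0.4, -0.1, -4.8]
gripper_width: 0.361
grip_force: 30.0
```

Request:
apply_moves:
  series: [0, 0, 0.1, 0, 0, 0, 1, 0, 0, 0.1, 0, 0, 0, 1, 0, 0, 0.1, 0, 0, 0, 1, 0, 0, 0.1, 0, 0, 0, 1, 0, 0, 0.1, 0, 0, 0, 1, 0, 0, 0, 0, 0, 0, 1]

```text
t: 12.9
eef_pos: [0.4772, 0.1323, 0.0563]
orientation: [-0.33, -3.124, 0.0]
force: [0.2, -0.2, -3.5]
gripper_width: 0.361
grip_force: 30.0
```

Request:
apply_moves:
  series: [0, 0, 0.05, 0, 0, 0, 1, 0, 0, 0.05, 0, 0, 0, 1, 0, 0, 0, 0, 0, 0, 1]

```text
t: 13.2
eef_pos: [0.4773, 0.1323, 0.0554]
orientation: [-0.33, -3.124, 0.0]
force: [0.7, -0.2, -3.6]
gripper_width: 0.359
grip_force: 30.0
```

Request:
apply_moves:
  series: [0, 0, 0.05, 0, 0, 0, 1, 0, 0, 0.05, 0, 0, 0, 1, 0, 0, 0, 0, 0, 0, 1]

```text
t: 13.5
eef_pos: [0.4773, 0.1323, 0.0544]
orientation: [-0.33, -3.124, 0.0]
force: [-0.5, 0.4, -3.7]
gripper_width: 0.357
grip_force: 30.0
```

Request:
apply_moves:
  series: [0, 0, 0.05, 0, 0, 0, 1, 0, 0, 0.05, 0, 0, 0, 1, 0, 0, 0, 0, 0, 0, 1]

```text
t: 13.8
eef_pos: [0.4773, 0.1323, 0.0534]
orientation: [-0.33, -3.124, 0.0]
force: [-0.4, 0.2, -4.0]
gripper_width: 0.363
grip_force: 30.0
```

Request:
apply_moves:
  series: [0, 0, 0.1, 0, 0, 0, 1, 0, 0, 0.1, 0, 0, 0, 1, 0, 0, 0, 0, 0, 0, 1]

```text
t: 14.1
eef_pos: [0.4772, 0.1323, 0.0513]
orientation: [-0.33, -3.124, 0.0]
force: [0.6, -0.1, -2.9]
gripper_width: 0.36
grip_force: 30.0
```

The underside is 4 mm below the dowel's top with no force, so the dowel is in the hole. Continuing gently to the seat at TCP z of about 0.0434.

Request:
apply_moves:
  series: [0, 0, 0.1, 0, 0, 0, 1, 0, 0, 0.1, 0, 0, 0, 1, 0, 0, 0.1, 0, 0, 0, 1, 0, 0, 0, 0, 0, 0, 1]

```text
t: 14.5
eef_pos: [0.4772, 0.1323, 0.0483]
orientation: [-0.33, -3.124, 0.0]
force: [0.1, 0.3, -4.3]
gripper_width: 0.362
grip_force: 30.0
```

Request:
apply_moves:
  series: [0, 0, 0.1, 0, 0, 0, 1, 0, 0, 0.1, 0, 0, 0, 1, 0, 0, 0.1, 0, 0, 0, 1, 0, 0, 0, 0, 0, 0, 1]

```text
t: 14.9
eef_pos: [0.4772, 0.1323, 0.0453]
orientation: [-0.33, -3.124, 0.0]
force: [-0.5, 0.6, -2.7]
gripper_width: 0.363
grip_force: 30.0
```

Request:
apply_moves:
  series: [0, 0, 0.05, 0, 0, 0, 1, 0, 0, 0.05, 0, 0, 0, 1, 0, 0, 0, 0, 0, 0, 1]

```text
t: 15.2
eef_pos: [0.4773, 0.1323, 0.0444]
orientation: [-0.33, -3.124, 0.0]
force: [-0.7, -0.7, -3.1]
gripper_width: 0.36
grip_force: 30.0
```

Request:
apply_moves:
  series: [0, 0, 0.03, 0, 0, 0, 1, 0, 0, 0.03, 0, 0, 0, 1, 0, 0, 0, 0, 0, 0, 1]

```text
t: 15.5
eef_pos: [0.4773, 0.1323, 0.0438]
orientation: [-0.33, -3.124, 0.0]
force: [-0.4, -1.0, -3.2]
gripper_width: 0.362
grip_force: 30.0
```

Request:
apply_moves:
  series: [0, 0, 0.03, 0, 0, 0, 1, 0, 0, 0, 0, 0, 0, 1]

```text
t: 15.7
eef_pos: [0.4773, 0.1323, 0.0435]
orientation: [0.33, 3.124, -0.0]
force: [0.3, 0.3, -3.6]
gripper_width: 0.36
grip_force: 30.0
```

Request:
apply_moves:
  series: [0, 0, 0.02, 0, 0, 0, 1, 0, 0, 0, 0, 0, 0, 1]

```text
t: 15.9
eef_pos: [0.4773, 0.1323, 0.0434]
orientation: [0.33, 3.124, 0.0]
force: [-0.4, 0.2, -2.3]
gripper_width: 0.358
grip_force: 30.0
```

Request:
apply_moves:
  series: [0, 0, 0.02, 0, 0, 0, 1, 0, 0, 0, 0, 0, 0, 1]

```text
t: 16.1
eef_pos: [0.4773, 0.1323, 0.0434]
orientation: [0.33, 3.124, -0.0]
force: [-2.8, -1.4, 2.9]
gripper_width: 0.362
grip_force: 30.0
```

Request:
apply_moves:
  series: [0, 0, 0, 0, 0, 0, 0.2, 0, 0, 0, 0, 0, 0, -0.2, 0, 0, 0, 0, 0, 0, -0.5, 0, 0, 0, 0, 0, 0, -0.5, 0, 0, 0, 0, 0, 0, -0.5, 0, 0, 0, 0, 0, 0, -0.5]

```text
t: 16.7
eef_pos: [0.4773, 0.1323, 0.0431]
orientation: [0.33, 3.124, 0.0]
force: [-1.0, -0.0, 0.8]
gripper_width: 0.743
grip_force: 0.0
```

Seated: contact built up to about 6 N at the expected height. It's released now, so I'm backing straight up, clear of the rod.

Request:
apply_moves:
  series: [0, 0, -0.5, 0, 0, 0, -0.5, 0, 0, -2, 0, 0, 0, -0.5, 0, 0, -3, 0, 0, 0, -0.5, 0, 0, -3, 0, 0, 0, -0.5, 0, 0, -3, 0, 0, 0, -0.5, 0, 0, -3, 0, 0, 0, -0.5, 0, 0, 0, 0, 0, 0, -0.5, 0, 0, 0, 0, 0, 0, -0.5, 0, 0, 0, 0, 0, 0, -0.5]

```text
t: 17.6
eef_pos: [0.4768, 0.1322, 0.1872]
orientation: [-0.33, -3.123, 0.001]
force: [-0.2, 0.5, -0.6]
gripper_width: 0.749
grip_force: 0.0
```

Run:
```python
from h import *
a=save("scene","s9.png")[:,:,::-1]
P=K("scene");u,v=map(int,proj(P,(.477,.132,.05)));print(u,v,sensors.get_obs()["eef_pos"],proj(P,(.477,.132,.082)))
cv2.imwrite("pics/s9c.png",cv2.resize(a[v-70:v+60,u-65:u+65],None,fx=4,fy=4,interpolation=cv2.INTER_CUBIC))
```

```text
386 239 [0.47685388 0.13221755 0.18712085] (np.float64(387.32313424599886), np.float64(232.0705186228432))
```

View pics/s9c.png

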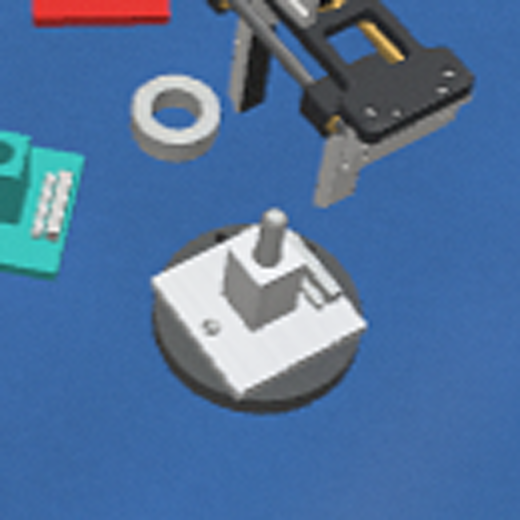

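The crop shows the plate flush on the base, with the dowel visible in the small hole at (211,327). The rod stands out of the hub at (272,235) and the gripper is clear.

```bash
python3 -c "
from station import r
print(r.hand_in())"
```

```text
the job is handed in; nothing more can be done
None
```

The carrier is seated flush on the fixture base with the dowel in its small hole; it is released, the gripper is clear, and the job was handed in at about 18 s (no verdict was returned).

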